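Free the occupied notch of the tool rest for the desoldering pump

ROBOT

A 7-joint arm with a two-finger parallel gripper is mounted at the origin on a cart in front of the work surface, level with it; the furniture and walls round the work are solid. World frame = base frame: x ahead of the robot, y to its left, z up, the work surface at z = 0. Lengths are in m, angles in rad, forces in N, time in s.
With the tool pointing down it reaches from about 0.4 to 0.85 m from the base axis. Payload 10.4 kg.
Tool frame: the origin (TCP) lies at the very end of the fingers, on their centre line; the grasp point (between the pads) lies 19 mm behind it; z points along the fingers, y is the line along which they close (so a half turn about z gives the same grasp; the last joint's range is limited). The gripper opens to 87 mm and grips with 3 to 60 N. Pads are 19 mm wide; open, the fingers measure 117 mm over their backs; the gripper's body (75 mm by 190 mm) begins 51 mm behind the grasp point.
Start: joints at [1.147, 0.332, -0.065, 1.46, 0.022, 1.35, -0.088], TCP at [0.244, -0.575, 0.223] pointing down, gripper open.
Joint ranges: [-2.6, 2.6], [-0.5, 2.12], [-1.47, 1.34], [0.16, 2.42], [-1.27, 4.41], [0.06, 2.06], [-2.6, 2.6]. Speed limits (rad/s): [2.22, 2.22, 2.79, 2.79, 3.14, 3.14, 3.14].

INTERFACE

Orientations are given as a 3x3 rotation matrix whose columns are the frame's x, y, z axes.
In Python, from bench import robot, optics, sensors gives the robot as it stands (robot), with the cameras (optics) and the readings (sensors).
- The arm moves only by the tool run_rows, called as name(argument=value, ...), one argument or row to a line, values as JSON. Schema: {"type":"object","properties":{"deltas":{"type":"array","items":{"type":"number"},"minItems":5,"maxItems":60},"clamp_n":{"type":"number"},"only":{"type":"string"},"quiet":{"type":"boolean"},"lines":{"type":"string"}},"required":["deltas"],"additionalProperties":false}. deltas is one flat list of numbers that holds 1 to 12 rows one after another, with no inner brackets; each row has 5 numbers: the opening from 0.0 (shut) to 1.0 (fully open), then dx, dy, dz in m, then a turn about the tool's z in rad; each row is the pose to reach, as a shift and turn from the pose commanded when the call began, along the tool's axes at that moment; what a row does not reach only later rows make up. A row lasts 1/12 s, in which the tool goes at most 0.0417 m and 0.125 rad, less where a joint would pass 70% of its speed; a pose out of reach is approached as far as the arm can. The fingers move at their own pace and stop on an object; clamp_n is the grip in N (left out, the last holds). Time passes only in rows, so rows that do not move let the fingers close. The tool returns the time, the measured TCP pose, the force, the opening and the grip force at its end. only (a regular expression) keeps the lines of the reply that match it, lines (a string "A,B") keeps lines A to B, and quiet returns only ok. Input that does not fit is refused with a message, and nothing moves.
- sensors.read_state(): the state, without advancing time (a new reading comes with each control period).
- optics.camera(name): name is "side" or "top" or "wrist"; returns the picture (400x640x3 uint8, red, green, blue); there is no depth.
- optics.get_calibration(name): a dict with "K" (3x3 intrinsics, pixels), "pose" (4x4, takes a point from camera to world coordinates); the wrist camera has in their place "hand_eye" (4x4, takes a point from camera to tool coordinates, whose origin is the TCP and whose axes are the flange's). Camera axes: x right, y up, looking along -z (the intrinsics and any distortion apply to the point x, -y, -z); pixel columns grow to the right and rows downward; lengths in m; the calibration is good to about 2 mm. A picture is of the moment at which its call begins: read the wrist's pose just before it. get_calibration takes no time and is no camera call.
- robot.close_job(): hands the job in; it is judged then, once.
The state is a dict: "clock": time; "joints": joint angles; "dq": joint speeds; "tau": joint torques, N m; "tcp_pos": TCP position; "tool_rot": TCP orientation; "contact_force": force on the tool from outside, world axes, zero at the start; "torque": the same for the moment, N m; "finger_gap": opening from 0.0 (shut) to 1.0 (fully open); "grasp_force": force on a finger pad.
Only numpy, scipy, OpenCV 4.12 (cv2) and the standard library are available. Lean on these libraries where they do the work, as an engineer would, in place of code of your own. Each camera call takes 0.05 s, during which the arm holds its last target. There are 200 camera calls.

TASK

The flat black brush has been put in the desoldering pump's place on the sloping tool rest. Take the brush out and lay it flat inside the black tray, clear of the solder spool that stands in it, and lay the pump in the notch that the brush had, right way up and with its knob end down against the low front lip. Lay both down gently rather than dropping them, and leave the pen, the yellow pry tool, the solder spool and the blue dispenser where they are.

Things in the scene. Friction and masses are not known exactly. Their poses are not given: they have to be found in the camera images.
- rest: Sloping tool rest, blue and grey, fixed to the bench; foot plate 150 x 256 x 4 mm. Origin: centre of the foot plate's underside; x points to its high rear side, y to its left. Three notches, 78 mm apart along y, hold the brush, the pen and the pry tool, which in which differs each time. A low front lip: inner face 78 mm downhill of the notch points, 16 mm tall above the plane tools lie on.
- notch_left (a point): Middle of the left notch (as the robot sees it; +y side), 66 mm above the bench, on the plane tools lie on. Axes of the sloping bed: x along the notch uphill (28 degrees above level), y across to the left, z square off the bed.
- notch_middle (a point): The same point of the middle notch, same axes. Every notch is 38 mm wide between cheeks 8 mm wide and 13 mm tall, on three cross combs that span x = -34 to -22, 25 to 33 and 62 to 70 mm. Between the combs it is open for about 50 mm below, so the fingers fit there beside a tool.
- notch_right (a point): The same point of the right notch (-y side), same axes.
- tray: Flat black tray 226 (x) x 335 (y) x 14 mm, fixed to the bench. Origin: centre of its underside; z up. Its inner floor is 10 mm above the bench, 208 x 316 mm, with a rim 4 mm higher all round. The pump and a spool stand in it, in different places each time.
- brush: Flat black brush 23 (x) x 133 (y) x 7 (z) mm, 25 g. Origin: centre of its underside; y along it to the handle end, bristles at -y. It starts in one of the three notches, handle end low at the lip (about 1 mm off it), bristles uphill.
- brush_handle_end (a point): Handle end of the brush, 66 mm from the origin.
- brush_bristle_end (a point): Bristle end of the brush, 66 mm from the origin.
- pump: Desoldering pump, blue-grey barrel, 26 (x) x 182 (y) x 24 (z) mm, about 70 g. Origin: centre of its underside; y along it to the nozzle, the black plunger knob at -y. The barrel is 20 mm wide and 21 mm tall and spans y = -54 to 69 mm; grip it near the origin, across x. It starts lying in the tray at widely differing headings. The knob is fixed, 16 mm across; its end is 91 mm from the origin.
- pump_knob (a point): Plunger knob of the pump, 90 mm from its origin, 10 mm above its underside.
- pump_nozzle (a point): Nozzle tip of the pump, 90 mm from its origin.
- pen: Flux pen, white with a green cap, 13 x 133 x 14 mm, lying in a notch. Leave it. Origin: centre of its underside.
- pry_tool: Yellow plastic pry tool with black ribs, 14 x 132 x 8 mm, lying in a notch. Leave it. Origin: centre of its underside.
- spool: Solder spool, 56 mm across and 42 mm tall, standing in the tray at its +y end. Leave it. Origin: centre of its underside.
- dispenser: Blue solvent dispenser with a white dish, 65 mm across and 118 mm tall, standing near the front edge between rest and tray. Leave it. Origin: centre of its underside.

How it is judged:
By the outcome, as a careful person would: the job done as asked, in the order asked, and still so for the second after the job is handed in, with the robot touching nothing.
It also fails if it takes over 61 s, if anything falls off the work surface, if the arm or the gripper's body presses on something with over 40 N, if the wrist force passes 120 N, or if a joint passes its speed limit or range.

## Working session

There is one attempt and no reset: what is moved stays moved. The work goes in short steps, Python scripts to look and compute and a tool call to move; the robot and the scene stay as the last step left them, time stands still between calls to the robot, and variables do not carry over. Pictures are saved under pics/ and viewed, at most 10 in all, crops included, and the job is handed in when it is done.

```bash
ls; mkdir -p pics; python3 - <<'E'
from bench import robot, optics, sensors
import cv2
s=sensors.read_state(); print(s['clock'],s['tcp_pos'],s['tool_rot'])
for n in('top','side'):
    cv2.imwrite(f'pics/{n}0.png',optics.camera(n)[:,:,::-1]); c=optics.get_calibration(n); print(n,c)
print(optics.get_calibration('wrist'))
E
```

```text
bench.py
pics
0.0 [ 0.24369011 -0.57513203  0.22175987] [[ 9.20758127e-01  3.90133483e-01 -5.80286696e-04]
 [ 3.90133912e-01 -9.20757260e-01  1.26454761e-03]
 [-4.09608242e-05 -1.39073201e-03 -9.99999032e-01]]
top {'K': array([[432.55445917,   0.        , 316.42299422],
       [  0.        , 432.55445917, 197.67283845],
       [  0.        ,   0.        ,   1.        ]]), 'pose': array([[ 0.00264868,  0.99065528, -0.13636383,  0.34402159],
       [-0.99983029,  0.00510962,  0.01769999,  0.14752236],
       [ 0.01823136,  0.1362938 ,  0.99050069,  1.07079497],
       [ 0.        ,  0.        ,  0.        ,  1.        ]])}
side {'K': array([[515.61542176,   0.        , 318.60895842],
       [  0.        , 515.61542176, 203.20884646],
       [  0.        ,   0.        ,   1.        ]]), 'pose': array([[-0.98628287,  0.08233552, -0.1430628 ,  0.33735401],
       [-0.16439881, -0.56771309,  0.80664421,  1.06611008],
       [-0.01480315,  0.81909872,  0.57346156,  0.73148649],
       [ 0.        ,  0.        ,  0.        ,  1.        ]])}
{'K': array([[341.80893249,   0.        , 316.00526461],
       [  0.        , 341.80893249, 192.54550967],
       [  0.        ,   0.        ,   1.        ]]), 'hand_eye': array([[-3.61706919e-04,  9.62429491e-01,  2.71531478e-01,
         7.35133210e-02],
       [ 9.99999935e-01,  3.45611070e-04,  1.07098482e-04,
        -1.17884918e-04],
       [ 9.23045281e-06,  2.71531499e-01, -9.62429553e-01,
        -1.61419693e-01],
       [ 0.00000000e+00,  0.00000000e+00,  0.00000000e+00,
         1.00000000e+00]])}
```

View pics/top0.png

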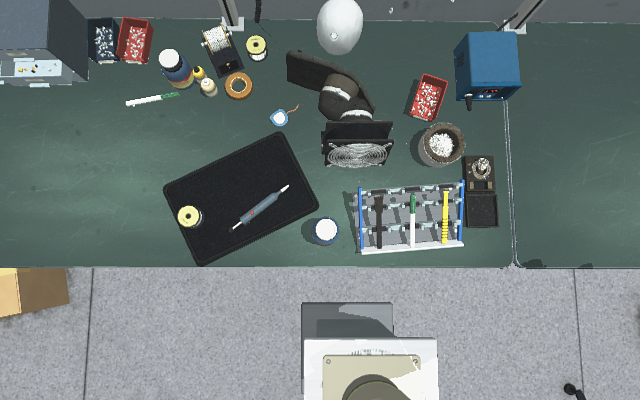

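View pics/side0.png

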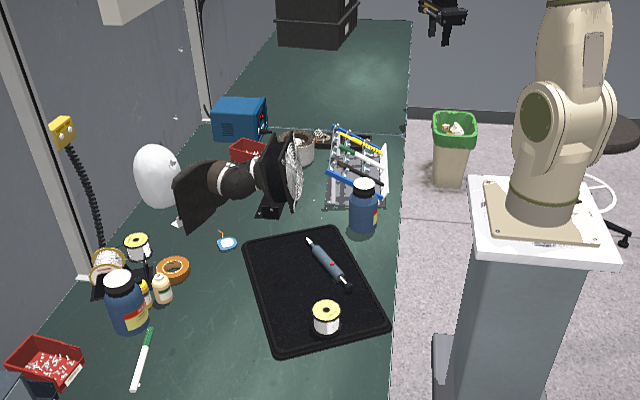

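The brush is in the left notch at about (379,220) in the top view, and the pump is in the tray with its knob near (236,228) and nozzle near (287,187). I'll enlarge those regions.

```bash
python3 - <<'E'
import cv2
a=cv2.imread('pics/top0.png')
cv2.imwrite('pics/c1.png',cv2.resize(a[125:275,155:335],None,fx=4,fy=4,interpolation=cv2.INTER_CUBIC)[:600])
cv2.imwrite('pics/c2.png',cv2.resize(a[175:260,345:475],None,fx=6,fy=6,interpolation=cv2.INTER_CUBIC))
E
```

```text
(no output)
```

View pics/c1.png

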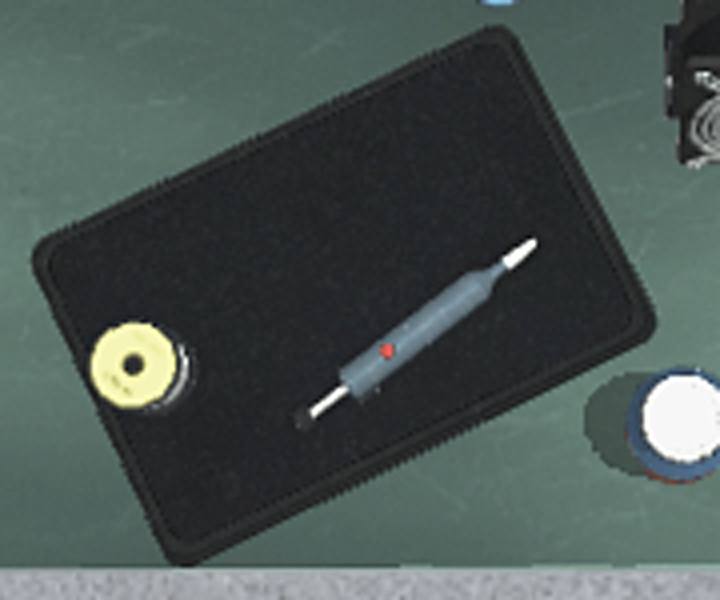

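View pics/c2.png

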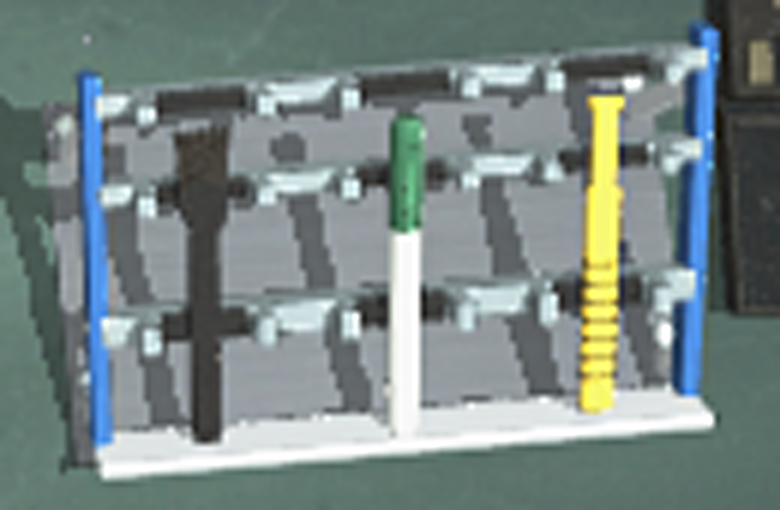

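```bash
cat > h.py <<'E'
from bench import robot, optics, sensors
import numpy as np, cv2
def ray(n,u,v,pose=None):
    c=optics.get_calibration(n); P=c['pose'] if pose is None else pose
    d=P[:3,:3]@(np.linalg.inv(c['K'])@[u,v,1]*[1,-1,-1]); return P[:3,3],d
def at(n,u,v,z,pose=None):
    o,d=ray(n,u,v,pose); return o+d*(z-o[2])/d[2]
def tri(n1,p1,n2,p2):
    o1,d1=ray(n1,*p1);o2,d2=ray(n2,*p2)
    s=np.linalg.lstsq(np.c_[d1,-d2],o2-o1,rcond=None)[0]
    a=o1+d1*s[0];b=o2+d2*s[1];return (a+b)/2,np.linalg.norm(a-b)
def wpose(s):
    T=np.eye(4);T[:3,:3]=s['tool_rot'];T[:3,3]=s['tcp_pos'];return T@optics.get_calibration('wrist')['hand_eye']
def proj(n,p,pose=None):
    c=optics.get_calibration(n);P=c['pose'] if pose is None else pose
    q=P[:3,:3].T@(np.asarray(p)-P[:3,3])*[1,-1,-1];q=c['K']@q;return q[:2]/q[2]
def to_tool(p):
    s=sensors.read_state();return s['tool_rot'].T@(np.asarray(p)-s['tcp_pos'])
E
python3 - <<'E'
from h import *
np.set_printoptions(precision=4,suppress=True)
c1=lambda x,y:(155+x/4-.4,125+y/4-.4); c2=lambda x,y:(345+x/6-.4,175+y/6-.4)
def sh(n,p,z): r=at('top',*p,z); print(n,r); return r
h=sh('handle',c2(207,440),.034);b=sh('bristle',c2(203,127),.098);print(b-h,np.linalg.norm(b-h))
h=sh('penlo',c2(405,436),.040);b=sh('penhi',c2(407,116),.104);print(b-h,np.linalg.norm(b-h))
h=sh('prylo',c2(597,410),.036);b=sh('pryhi',c2(606,97),.099);print(b-h,np.linalg.norm(b-h))
l=sh('lipL',c2(100,465),.0435);r=sh('lipR',c2(713,412),.0435);print('yaw',np.arctan2(r[0]-l[0],-(r[1]-l[1])),np.linalg.norm(l-r))
k=sh('knob',c1(302,424),.02);n=sh('noz',c1(536,241),.02);print((k+n)/2,np.linalg.norm(n-k),np.degrees(np.arctan2(*(n-k)[1::-1])))
sh('button',c1(388,351),.031)
for n,p in dict(TL=(40,250),TT=(500,25),TR=(655,325),TB=(178,565)).items(): sh(n,c1(*p),.014)
sh('spool',c1(133,364),.052)
print(tri('top',(317+0,187),'side',(317,187)) and '')
print('side knob',at('side',348,288,.02),'noz',at('side',308,239,.02))
E
python3 - <<'E'
import cv2
a=cv2.imread('pics/side0.png')
cv2.imwrite('pics/c3.png',cv2.resize(a[110:230,295:405],None,fx=5,fy=5,interpolation=cv2.INTER_CUBIC))
E
```

```text
handle [ 0.3664 -0.021   0.034 ]
bristle [ 0.4831 -0.0111  0.098 ]
[0.1167 0.0099 0.064 ] 0.13345241340236375
penlo [ 0.3681 -0.0988  0.04  ]
penhi [ 0.4868 -0.0876  0.104 ]
[0.1187 0.0112 0.064 ] 0.1353631192406632
prylo [ 0.3787 -0.1769  0.036 ]
pryhi [ 0.4953 -0.1651  0.099 ]
[0.1166 0.0118 0.063 ] 0.13303250630003582
lipL [0.3563 0.0229 0.0435]
lipR [ 0.3778 -0.2208  0.0435]
yaw 0.08816161571927257 0.24464981475651149
knob [0.4072 0.3373 0.02  ]
noz [0.5202 0.1973 0.02  ]
[0.4637 0.2673 0.02  ] 0.17991474057634296 -51.11585378237527
button [0.4507 0.285  0.031 ]
TL [0.5138 0.5021 0.014 ]
TT [0.6588 0.2218 0.014 ]
TR [0.4692 0.1238 0.014 ]
TB [0.3227 0.4101 0.014 ]
spool [0.4402 0.4316 0.052 ]

side knob [0.4109 0.3409 0.02  ] noz [0.5154 0.2035 0.02  ]
```

View pics/c3.png

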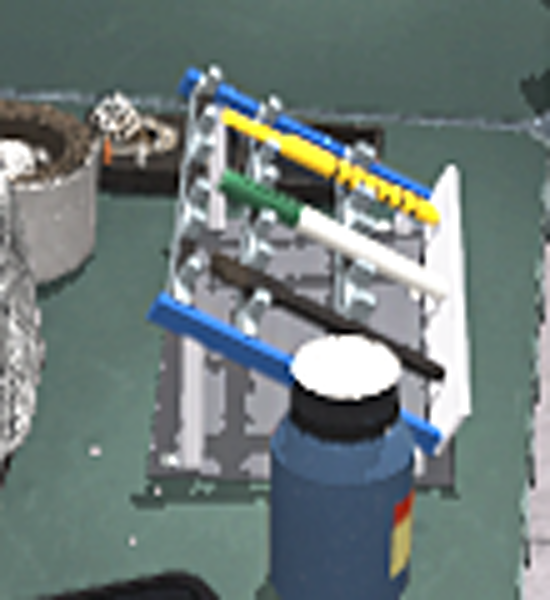

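The pump, brush and pen lengths come out at 180, 133 and 135 mm, so the positions hold up. The rest's yaw is about 0.092 and the left notch is at about (0.437, -0.015). The rails are low. I'll move above the brush with the fingers part open.

run_rows(
  deltas=[0.46,0.1,-0.11,0,0.1,0.46,0.2,-0.22,0,0.2,0.46,0.3,-0.33,0,0.3,0.46,0.393,-0.442,0,0.309,0.46,0.393,-0.442,0,0.309,0.46,0.393,-0.442,0,0.309,0.46,0.393,-0.442,0,0.309,0.46,0.393,-0.442,0,0.309,0.46,0.393,-0.442,0,0.309,0.46,0.393,-0.442,0,0.309,0.46,0.393,-0.442,0,0.309,0.46,0.393,-0.442,0,0.309],
  clamp_n=10,
)

```text
clock: 1.1
tcp_pos: [0.4042, -0.0999, 0.2225]
tool_rot: [[0.996, 0.092, -0.0], [0.092, -0.996, -0.001], [-0.0, 0.001, -1.0]]
contact_force: [1.2, 0.4, 0.4]
finger_gap: 0.46
grasp_force: 0.0
```

run_rows(
  deltas=[0.46,0,0,0,0,0.46,0,0,0,0,0.46,0,0,0,0],
)

```text
clock: 1.35
tcp_pos: [0.4039, -0.1023, 0.2223]
tool_rot: [[0.996, 0.092, -0.001], [0.092, -0.996, -0.0], [-0.001, 0.0, -1.0]]
contact_force: [-0.0, -0.7, -0.2]
finger_gap: 0.461
grasp_force: 0.0
```

```bash
python3 - <<'E'
from h import *
np.set_printoptions(precision=4,suppress=True)
s=sensors.read_state(); print(s['clock'],s['tcp_pos'],s['tool_rot'],s['finger_gap'])
print(to_tool([.4335,-.0153,.061])); print('disp',at('top',324.6,228.9,.118))
im=optics.camera('wrist'); cv2.imwrite('pics/w1.png',im[:,:,::-1])
P=wpose(s)
for p in ([.3664,-.021,.034],[.4831,-.0111,.098]): print(proj('wrist',p,P))
E
```

```text
1.35 [ 0.4039 -0.1023  0.2223] [[ 0.9958  0.0918 -0.0005]
 [ 0.0918 -0.9958 -0.0003]
 [-0.0005  0.0002 -1.    ]] 0.4610002262192359
[ 0.0375 -0.084   0.1613]
disp [0.4059 0.1123 0.118 ]
[236.7696 196.7653]
[210.502   78.1413]
```

View pics/w1.png

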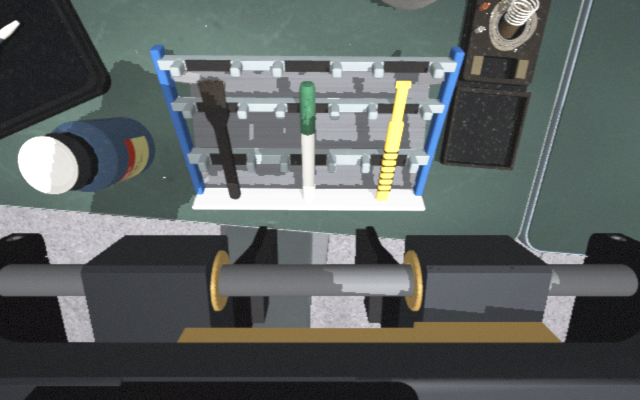

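The wrist view has the brush handle end at (235,197) and the bristle end at (211,82). Both are within about 2 to 4 px of prediction. I'll descend and grip.

run_rows(
  deltas=[0.46,0.02,-0.04,0,0,0.46,0.0375,-0.084,0,0,0.46,0.0375,-0.084,0,0,0.46,0.0375,-0.084,0.04,0,0.46,0.0375,-0.084,0.08,0,0.46,0.0375,-0.084,0.11,0,0.46,0.0375,-0.084,0.13,0,0.46,0.0375,-0.084,0.145,0,0.46,0.0375,-0.084,0.155,0,0.46,0.0375,-0.084,0.161,0,0.46,0.0375,-0.084,0.161,0,0.46,0.0375,-0.084,0.161,0],
)

```text
clock: 2.4
tcp_pos: [0.4343, -0.0152, 0.062]
tool_rot: [[0.996, 0.091, 0.0], [0.091, -0.996, -0.0], [0.0, 0.0, -1.0]]
contact_force: [0.3, -0.1, 0.0]
finger_gap: 0.462
grasp_force: 0.0
```

run_rows(
  deltas=[0,0,0,0,0,0,0,0,0,0,0,0,0,0,0,0,0,0,0,0,0,0,0,0,0],
  clamp_n=12,
)

```text
clock: 2.82
tcp_pos: [0.4341, -0.0149, 0.0618]
tool_rot: [[0.996, 0.092, 0.001], [0.092, -0.996, -0.0], [0.001, 0.0, -1.0]]
contact_force: [-1.6, -0.6, 2.5]
finger_gap: 0.201
grasp_force: 12.0
```

run_rows(
  deltas=[0,0,0,-0.01,0,0,0,0,-0.03,0,0,0,0,-0.06,0,0,0,0,-0.1,0,0,0,0,-0.14,0,0,0,0,-0.17,0,0,-0.01,0,-0.17,0,0,-0.015,-0.03,-0.17,0.12,0,-0.015,-0.07,-0.17,0.24,0,-0.015,-0.11,-0.17,0.36,0,-0.015,-0.15,-0.17,0.48,0,-0.015,-0.15,-0.17,0.48],
)

```text
clock: 3.82
tcp_pos: [0.4041, 0.1376, 0.2326]
tool_rot: [[0.925, -0.38, 0.001], [-0.38, -0.925, 0.0], [0.001, -0.001, -1.0]]
contact_force: [-0.6, 0.4, 0.4]
finger_gap: 0.203
grasp_force: 11.9
```

```bash
python3 - <<'E'
from h import *
np.set_printoptions(precision=4,suppress=True)
s=sensors.read_state(); print(s['joints'],s['finger_gap'],s['tool_rot'][:,0])
print(to_tool([.55,.345,.16]))
E
```

```text
[ 0.5047 -0.1087 -0.8622  1.8934 -0.0851  1.3186 -2.2936] 0.20279369835050698 [ 0.9251 -0.3796  0.0011]
[ 0.0561 -0.2471  0.0729]
```

run_rows(
  deltas=[0,0,-0.04,0,0,0,0,-0.08,0,0,0,0.01,-0.12,0,0,0,0.02,-0.16,0,0,0,0.03,-0.2,0,0,0,0.045,-0.23,0.02,0,0,0.056,-0.247,0.04,0.1,0,0.056,-0.247,0.06,0.2,0,0.056,-0.247,0.06,0.2,0,0.056,-0.247,0.06,0.2],
)

```text
clock: 4.65
tcp_pos: [0.4897, 0.2713, 0.2009]
tool_rot: [[0.885, -0.463, -0.043], [-0.463, -0.886, 0.011], [-0.043, 0.01, -0.999]]
contact_force: [-0.2, 0.7, -0.8]
finger_gap: 0.203
grasp_force: 11.9
```

```bash
python3 - <<'E'
from h import *
np.set_printoptions(precision=4,suppress=True)
s=sensors.read_state(); print(s['joints'],s['finger_gap'],s['tool_rot'][:,0])
E
```

```text
[-0.6298  0.2247  0.0729  1.6438 -0.0499  1.3046 -2.5973] 0.20307521866298997 [ 0.8852 -0.4632 -0.043 ]
```

run_rows(
  deltas=[0,0,0,0,-0.12,0,0,0,0,-0.24,0,0,0,0,-0.36,0,0,0,0,-0.48,0,0,0,0,-0.6,0,0,0,0,-0.72,0,0,0,0,-0.84,0,0,0,0,-0.96,0,0,0,0,-1.08,0,0,0,0,-1.2,0,0,0,0,-1.32,0,0,0,0,-1.44],
)

```text
clock: 5.65
tcp_pos: [0.4893, 0.2712, 0.201]
tool_rot: [[0.569, 0.821, -0.043], [0.822, -0.569, 0.011], [-0.016, -0.042, -0.999]]
contact_force: [0.5, 0.1, -0.3]
finger_gap: 0.204
grasp_force: 11.9
```

run_rows(
  deltas=[0,0,0,0,-0.12,0,0,0,0,-0.24,0,0,0,0,-0.36,0,0,0,0,-0.48,0,0,0,0,-0.6,0,0,0,0,-0.72,0,0,0,0,-0.84,0,0,0,0,-0.96,0,0,0,0,-1.08,0,0,0,0,-1.08,0,0,0,0,-1.08],
)

```text
clock: 6.57
tcp_pos: [0.4895, 0.271, 0.2008]
tool_rot: [[-0.447, 0.893, -0.043], [0.894, 0.448, 0.011], [0.029, -0.034, -0.999]]
contact_force: [-0.9, -0.9, 0.7]
finger_gap: 0.206
grasp_force: 11.9
```

```bash
python3 - <<'E'
from h import *
np.set_printoptions(precision=4,suppress=True)
s=sensors.read_state(); print(s['joints'],s['finger_gap'],s['tool_rot'])
print(to_tool([.55,.345,.070]))
E
```

```text
[-0.4048  0.2353 -0.1897  1.632   0.0117  1.3082 -0.1286] 0.20584093930444644 [[-0.4474  0.8933 -0.0429]
 [ 0.8939  0.4482  0.0106]
 [ 0.0287 -0.0336 -0.999 ]]
[0.0353 0.0916 0.1288]
```

The tool picked up a 2.5° tilt at the joint-7 limit. That's tolerable, and my tool-frame conversion accounts for it. Next I go over the free upper part of the tray.

run_rows(
  deltas=[0,0.014,0.036,0.03,0,0,0.028,0.072,0.06,0,0,0.035,0.092,0.09,0,0,0.035,0.092,0.115,0,0,0.035,0.092,0.129,0,0,0.035,0.092,0.129,0,0,0.035,0.092,0.129,0],
  clamp_n=6,
)

```text
clock: 7.15
tcp_pos: [0.5499, 0.3449, 0.0691]
tool_rot: [[-0.448, 0.893, -0.044], [0.893, 0.449, 0.009], [0.028, -0.035, -0.999]]
contact_force: [0.3, 0.1, 0.9]
finger_gap: 0.209
grasp_force: 6.0
```

```bash
python3 - <<'E'
from h import *
np.set_printoptions(precision=4,suppress=True)
print(to_tool([.55,.345,.015]))
E
```

```text
[-0.0015  0.002   0.054 ]
```

run_rows(
  deltas=[0,0,0,0.012,0,0,0,0,0.02,0,0,0,0,0.026,0,0,0,0,0.031,0,0,0,0,0.036,0,0,0,0,0.040,0,0,0,0,0.044,0,0,0,0,0.047,0,0,0,0,0.05,0,0,0,0,0.052,0,0,0,0,0.052,0],
  clamp_n=4,
)

```text
clock: 8.07
tcp_pos: [0.5478, 0.3455, 0.0168]
tool_rot: [[-0.451, 0.892, -0.043], [0.892, 0.452, 0.01], [0.028, -0.034, -0.999]]
contact_force: [-0.3, 0.0, -0.5]
finger_gap: 0.209
grasp_force: 4.0
```

```bash
python3 - <<'E'
from h import *
s=sensors.read_state(); im=optics.camera('side'); cv2.imwrite('pics/s2.png',cv2.resize(im[190:370,180:420,::-1],None,fx=3.2,fy=3.2,interpolation=cv2.INTER_CUBIC))
E
```

```text
(no output)
```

View pics/s2.png

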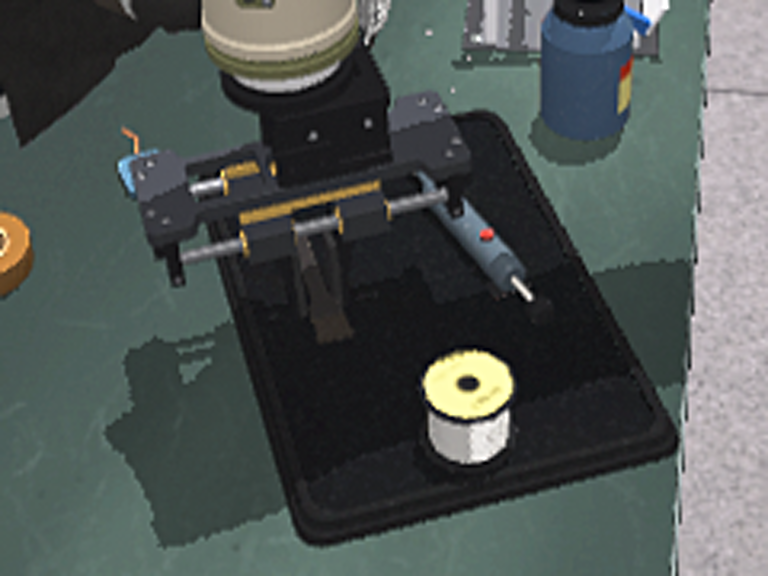

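```bash
python3 - <<'E'
from h import *
np.set_printoptions(precision=4,suppress=True)
u,v=180+333/3.2,190+340/3.2
for z in (.013,.02,.03,.04):
    p=at('side',u,v,z); print(z,p, (p-[.5478,.3455,z])[:2]@[-.451,.892],(p-[.5478,.3455,z])[:2]@[.892,.451])
E
```

```text
0.013 [0.5312 0.3746 0.013 ] 0.03350017580936249 -0.0017005339621920896
0.02 [0.5293 0.3814 0.02  ] 0.04036093955489732 -0.0003465140573490389
0.03 [0.5266 0.391  0.03  ] 0.05016203061994735 0.0015878000924268647
0.04 [0.5239 0.4006 0.04  ] 0.05996312168499717 0.0035221142422026644
```

run_rows(
  deltas=[0,0,0,0.002,0,0,0,0,0.004,0,0,0,0,0.004,0],
  clamp_n=3,
)

```text
clock: 8.37
tcp_pos: [0.5477, 0.3455, 0.0129]
tool_rot: [[-0.451, 0.892, -0.043], [0.892, 0.452, 0.01], [0.028, -0.034, -0.999]]
contact_force: [-0.6, 0.3, -0.1]
finger_gap: 0.206
grasp_force: 3.0
```

```bash
python3 - <<'E'
from h import *
s=sensors.read_state(); w=optics.camera('wrist'); im=optics.camera('side')
a=cv2.resize(w[60:340,160:480],(457,400),interpolation=cv2.INTER_CUBIC)
b=cv2.resize(im[230:310,250:318],(340,400),interpolation=cv2.INTER_CUBIC)
b=cv2.convertScaleAbs(b,alpha=2,beta=20);a=cv2.convertScaleAbs(a,alpha=2,beta=20)
cv2.imwrite('pics/m1.png',np.hstack([a,b])[:,:,::-1])
E
```

```text
(no output)
```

View pics/m1.png

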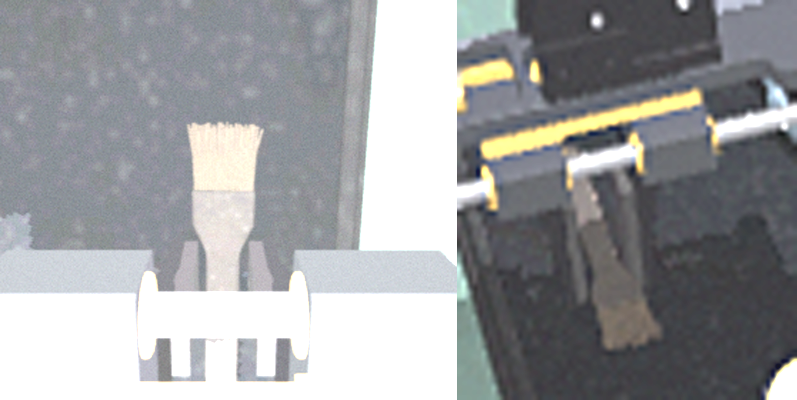

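```bash
python3 - <<'E'
from h import *
np.set_printoptions(precision=4,suppress=True)
s=sensors.read_state();P=wpose(s)
o,d=ray('wrist',318.3,147.5,P);o2,d2=ray('side',285,299)
t=np.linalg.lstsq(np.c_[d,-d2],o2-o,rcond=None)[0];print(t,o+d*t[0],o2+d2*t[1])
print('by width',o+d*.148, s['tcp_pos'])
for z in(.012,.02,.03,.04,.05): p=at('wrist',318.3,147.5,z,P);print(z,p,np.linalg.norm((p-s['tcp_pos'])[:2]))
E
```

```text
[0.1518 0.9756] [0.5247 0.3925 0.0245] [0.5247 0.3925 0.0245]
by width [0.5246 0.3929 0.0283] [0.5478 0.3456 0.0132]
0.012 [0.5251 0.391  0.012 ] 0.05080869949571823
0.02 [0.5248 0.392  0.02  ] 0.05174205022375708
0.03 [0.5245 0.3931 0.03  ] 0.05290990566968759
0.04 [0.5243 0.3943 0.04  ] 0.05407897940986507
0.05 [0.524  0.3954 0.05  ] 0.0552491941069724
```

The bristle tip triangulates to z of about 0.025, so the brush is nearly flat with roughly 5° of tilt left and the handle end on the floor. I'll lower 2 mm more and ease the fingers open.

run_rows(
  deltas=[0,0,0,0.001,0,0,0,0,0.0022,0,0,0,0,0.0022,0,0.22,0,0,0.0022,0,0.24,0,0,0.0022,0,0.27,0,0,0.0022,0,0.28,0,0,0.0022,0],
  clamp_n=3,
)

```text
clock: 9.05
tcp_pos: [0.5475, 0.3457, 0.0112]
tool_rot: [[-0.451, 0.892, -0.043], [0.892, 0.452, 0.01], [0.028, -0.034, -0.999]]
contact_force: [-2.2, -2.1, 4.5]
finger_gap: 0.267
grasp_force: 2.3
```

run_rows(
  deltas=[0.28,0,0,-0.01,0,0.28,0,0,-0.03,0,0.28,0,0,-0.06,0,0.28,0,0,-0.1,0,0.28,0,0,-0.14,0,0.28,0,0,-0.14,0],
  clamp_n=3,
)

```text
clock: 9.55
tcp_pos: [0.5576, 0.3465, 0.1608]
tool_rot: [[-0.451, 0.892, -0.032], [0.892, 0.451, 0.017], [0.03, -0.02, -0.999]]
contact_force: [0.3, 0.3, 0.6]
finger_gap: 0.283
grasp_force: 0.0
```

```bash
python3 - <<'E'
from h import *
np.set_printoptions(precision=4,suppress=True)
w=optics.camera('side');cv2.imwrite('pics/m2.png',w[:,:,::-1]);w=optics.camera('wrist');cv2.imwrite('pics/m3.png',w[:,:,::-1])
s=sensors.read_state()
k=np.array([.4072,.3373]);n=np.array([.5202,.1973]);u=(n-k)/np.linalg.norm(n-k)
g=(k+n)/2-.010*u; print('grip',g); print(to_tool([*g,.12]),np.degrees(np.arctan2(*s['tool_rot'][1::-1,0])))
# button
E
```

```text
grip [0.4574 0.2751]
[-0.0193 -0.1176  0.0365] 116.79510320404802
```

run_rows(
  deltas=[0.28,0,-0.03,0,0,0.3,0,-0.07,0,-0.1,0.35,-0.02,-0.11,-0.02,-0.2,0.4,-0.04,-0.117,-0.04,-0.204,0.45,-0.04,-0.117,-0.04,-0.204,0.5,-0.04,-0.117,-0.04,-0.204,0.5,-0.04,-0.117,-0.04,-0.204,0.5,-0.04,-0.117,-0.04,-0.204],
  clamp_n=3,
)

```text
clock: 10.32
tcp_pos: [0.4685, 0.256, 0.1923]
tool_rot: [[-0.623, 0.781, -0.045], [0.782, 0.624, 0.009], [0.035, -0.029, -0.999]]
contact_force: [-0.2, -0.0, -0.1]
finger_gap: 0.489
grasp_force: 0.0
```

```bash
python3 - <<'E'
from h import *
np.set_printoptions(precision=4,suppress=True)
s=sensors.read_state();w=optics.camera('wrist');cv2.imwrite('pics/w2.png',w[:,:,::-1]);P=wpose(s);np.savez('w2.npz',P=P)
print(s['tcp_pos'],s['tool_rot'])
k=[.409,.339,.02];n=[.518,.2005,.02]
print(proj('wrist',k,P),proj('wrist',n,P))
E
```

```text
[0.4685 0.256  0.1923] [[-0.6227  0.7812 -0.045 ]
 [ 0.7817  0.6236  0.0095]
 [ 0.0355 -0.0293 -0.9989]]
[327.769   72.4857] [325.3003 248.7779]
```

View pics/w2.png

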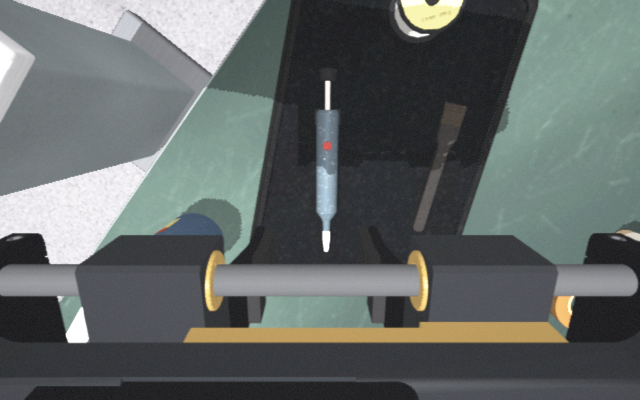

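The pump is at knob (328,70) and nozzle (326,250), matching my estimate, button up. The brush lies flat in the tray, well clear of the spool. Computing the grasp.

```bash
python3 - <<'E'
from h import *
np.set_printoptions(precision=4,suppress=True)
P=np.load('w2.npz')['P']
k=at('wrist',328,69.5,.018,P);n=at('wrist',326,250.5,.02,P);print(k,n,np.linalg.norm(k-n))
u=(n-k)/np.linalg.norm(n-k);s=sensors.read_state()
print('heading err',np.degrees(np.arctan2(-u[1],-u[0])-np.arctan2(s['tool_rot'][1,0],s['tool_rot'][0,0])))
g=(k+n)/2-.01*u;g[2]=.0125;print(g,to_tool(g))
E
```

```text
[0.4074 0.3413 0.018 ] [0.5198 0.1995 0.02  ] 0.18104118383480772
heading err -0.17042905872067912
[0.4574 0.2782 0.0125] [0.0178 0.0103 0.1803]
```

run_rows(
  deltas=[0.5,0.018,0.01,0.03,0,0.5,0.018,0.01,0.07,0,0.5,0.018,0.01,0.11,0,0.5,0.018,0.01,0.14,0,0.5,0.018,0.01,0.16,0,0.5,0.018,0.01,0.172,0,0.5,0.018,0.01,0.18,0,0.5,0.018,0.01,0.18,0,0.5,0.018,0.01,0.18,0],
  clamp_n=3,
)

```text
clock: 11.12
tcp_pos: [0.4585, 0.2781, 0.0148]
tool_rot: [[-0.622, 0.782, -0.042], [0.782, 0.623, 0.011], [0.035, -0.027, -0.999]]
contact_force: [0.4, 0.4, -0.0]
finger_gap: 0.501
grasp_force: 0.0
```

run_rows(
  deltas=[0,0,0,0,0,0,0,0,0,0,0,0,0,0,0,0,0,0,0,0,0,0,0,0,0],
  clamp_n=15,
)

```text
clock: 11.53
tcp_pos: [0.4584, 0.2776, 0.0147]
tool_rot: [[-0.622, 0.782, -0.042], [0.782, 0.623, 0.01], [0.034, -0.027, -0.999]]
contact_force: [-0.6, -0.1, 2.4]
finger_gap: 0.236
grasp_force: 15.0
```

run_rows(
  deltas=[0,0,0,-0.02,0,0,0,0,-0.06,0,0,0,0,-0.1,0,0,0,0,-0.14,0,0,0,0,-0.18,0,0,0,0,-0.2,0,0,0,0,-0.2,0],
  clamp_n=25,
)

```text
clock: 12.12
tcp_pos: [0.4687, 0.2767, 0.2196]
tool_rot: [[-0.622, 0.782, -0.036], [0.782, 0.623, 0.014], [0.033, -0.019, -0.999]]
contact_force: [-0.1, 0.6, -1.2]
finger_gap: 0.23
grasp_force: 25.0
```

```bash
python3 - <<'E'
from h import *
np.set_printoptions(precision=4,suppress=True)
s=sensors.read_state();print(s['joints'],to_tool([.42,.12,.22]),to_tool([.435,-.015,.13]))
E
```

```text
[-0.3876  0.1872 -0.2368  1.6506  0.0116  1.3296  0.0483] [-0.0922 -0.1357 -0.0009] [-0.2102 -0.2063  0.0865]
```

```bash
python3 - <<'E'
from h import *
np.set_printoptions(precision=4,suppress=True)
print(tri('top',(357,168),'side',(294,207)),tri('top',(332,160),'side',(294,207)))
for z in(0,.1,.2):print(at('top',325,165,z),at('top',390,165,z),at('side',280,212,z))
E
```

```text
(array([ 0.58  ,  0.0232, -0.0289]), np.float64(0.012298386963419587)) (array([0.5765, 0.09  , 0.0216]), np.float64(0.012730919422121543))
[0.5749 0.1069 0.    ] [ 0.576  -0.0578  0.    ] [0.6062 0.0872 0.    ]
[0.5533 0.1107 0.1   ] [ 0.5543 -0.0387  0.1   ] [0.5695 0.221  0.1   ]
[0.5318 0.1145 0.2   ] [ 0.5326 -0.0195  0.2   ] [0.5327 0.3548 0.2   ]
```

```bash
python3 - <<'E'
from h import *
np.set_printoptions(precision=4,suppress=True)
print(to_tool([.40,.16,.222]))
E
```

```text
[-0.0484 -0.1265 -0.0016]
```

run_rows(
  deltas=[0,-0.02,-0.03,0,-0.12,0,-0.035,-0.06,0,-0.24,0,-0.045,-0.09,0,-0.36,0,-0.05,-0.12,0,-0.48,0,-0.05,-0.125,0,-0.6,0,-0.05,-0.127,0,-0.72,0,-0.05,-0.127,0,-0.84,0,-0.05,-0.127,0,-0.96,0,-0.05,-0.127,0,-0.99,0,-0.05,-0.127,0,-0.99],
)

```text
clock: 12.95
tcp_pos: [0.398, 0.157, 0.2149]
tool_rot: [[-0.995, -0.093, -0.044], [-0.093, 0.996, 0.01], [0.043, 0.014, -0.999]]
contact_force: [-0.6, 0.1, -1.5]
finger_gap: 0.229
grasp_force: 25.0
```

```bash
python3 - <<'E'
from h import *
np.set_printoptions(precision=4,suppress=True)
s=sensors.read_state();print(s['joints'],to_tool([.40,-.02,.222]),to_tool([.434,-.0152,.13]),np.arctan2(s['tool_rot'][1,0],s['tool_rot'][0,0])-np.pi)
E
```

```text
[-0.2621 -0.06   -0.189   1.9191 -0.0403  1.3172  1.2241] [ 0.0148 -0.1763 -0.0089] [-0.0235 -0.1759  0.0816] -6.189907929033502
```

run_rows(
  deltas=[0,0.01,-0.04,0,0,0,0.015,-0.08,0,0,0,0.015,-0.12,0,0,0,0.015,-0.15,0,0,0,0.0,-0.176,0.01,0,0,-0.015,-0.176,0.04,0,0,-0.028,-0.176,0.07,0,0,-0.028,-0.176,0.085,0,0,-0.028,-0.176,0.085,0,0,-0.028,-0.176,0.085,0],
)

```text
clock: 13.78
tcp_pos: [0.4379, -0.0146, 0.1266]
tool_rot: [[-0.995, -0.09, -0.045], [-0.09, 0.996, 0.01], [0.044, 0.014, -0.999]]
contact_force: [-0.1, 0.2, -0.7]
finger_gap: 0.23
grasp_force: 25.0
```

```bash
python3 - <<'E'
from h import *
np.set_printoptions(precision=4,suppress=True)
s=sensors.read_state()
print(to_tool([.4388,-.0148,.104]),to_tool([.4388,-.0148,.073]))
im=optics.camera('side');im2=optics.camera('top')
cv2.imwrite('pics/m4.png',np.hstack([cv2.resize(im[110:230,295:405],(440,480),interpolation=2),cv2.resize(im2[165:265,340:415],(360,480),interpolation=2)])[:,:,::-1])
E
```

```text
[-0.0019 -0.0006  0.0226] [-0.0033 -0.001   0.0535]
```

run_rows(
  deltas=[0,-0.001,0,0.008,0,0,-0.002,0,0.015,0,0,-0.002,0,0.02,0,0,-0.002,0,0.024,0,0,-0.002,0,0.028,0,0,-0.002,0,0.032,0],
  clamp_n=6,
)

```text
clock: 14.38
tcp_pos: [0.4391, -0.0141, 0.0948]
tool_rot: [[-0.995, -0.091, -0.043], [-0.091, 0.996, 0.01], [0.042, 0.014, -0.999]]
contact_force: [-1.2, 0.1, 0.6]
finger_gap: 0.236
grasp_force: 6.0
```

run_rows(
  deltas=[0,0,0,0.004,0,0,0,0,0.008,0,0,0,0,0.011,0,0,0,0,0.014,0,0,0,0,0.014,0],
  clamp_n=5,
)

```text
clock: 14.8
tcp_pos: [0.4385, -0.0139, 0.0806]
tool_rot: [[-0.995, -0.091, -0.044], [-0.092, 0.996, 0.01], [0.042, 0.014, -0.999]]
contact_force: [-0.0, 0.8, -0.6]
finger_gap: 0.239
grasp_force: 5.0
```

```bash
python3 - <<'E'
from h import *
im=optics.camera('side');im2=optics.camera('top')
cv2.imwrite('pics/m5.png',np.hstack([cv2.resize(im[110:230,295:405],(440,480),interpolation=2),cv2.resize(im2[165:265,340:415],(360,480),interpolation=2)])[:,:,::-1])
E
```

```text
(no output)
```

View pics/m5.png

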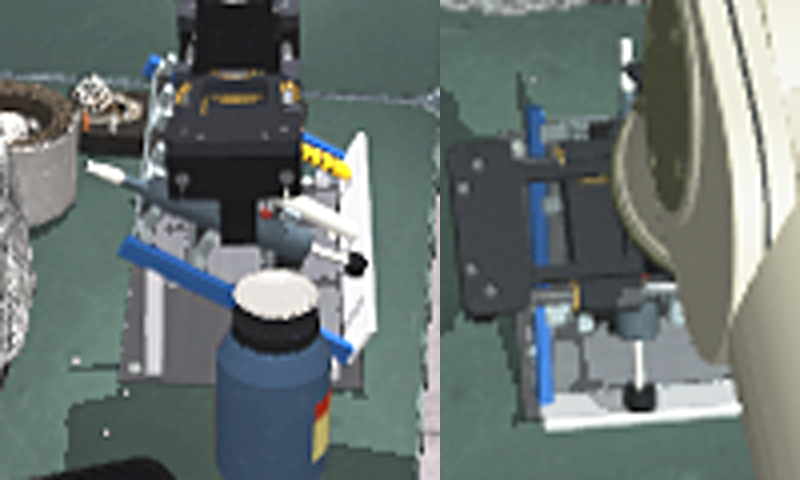

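The pump has pivoted about 20° of the 28° and the knob hovers at (358,263) in the side crop, over the inner edge of the lip. I'll triangulate the knob and nozzle against the bed.

```bash
cat >> h.py <<'E'
c,s_=np.cos(np.radians(28)),np.sin(np.radians(28)); yw=.092
R0=np.array([[np.cos(yw),-np.sin(yw),0],[np.sin(yw),np.cos(yw),0],[0,0,1]])
B=R0@np.array([[c,0,-s_],[0,1,0],[s_,0,c]]); N=np.array([.4373,-.0149,.066])
def bed(p): return B.T@(np.asarray(p)-N)*1000
E
python3 - <<'E'
from h import *
np.set_printoptions(precision=1,suppress=True)
k=tri('top',(340+200/4.8-.4,165+397/4.8-.4),'side',(295+357/4-.4,110+263/4-.4));print(k[0]*1000,k[1],bed(k[0]))
n=tri('top',(340+187/4.8-.4,165+38/4.8-.4),'side',(295+90/4-.4,110+165/4-.4));print(n[0]*1000,n[1],bed(n[0]))
s=sensors.read_state();print(bed(s['tcp_pos']),s['tool_rot'].T@B[:,0]); print(k[0]-n[0],np.linalg.norm(k[0]-n[0]))
# lip corner check: top crop lip inner edge near knob
print(bed(at('top',340+108/4.8-.4,165+415/4.8-.4,.0435)))
E
```

```text
[366.7 -22.2  57.9] 0.0011571608666340197 [-66.4  -0.8  26.2]
[530.8  -8.5 121.8] 0.0029025200775311573 [108.9  -2.2   5.3]
[ 8.3  0.9 12.7] [-0.9  0.  -0.5]
[-0.2 -0.  -0.1] 0.1765600758118826
[-76.8  42.9  15.3]
```

run_rows(
  deltas=[0,0,0,0.002,0,0,0,0,0.004,0,0,0,0,0.005,0,0,0,0,0.006,0,0,0,0,0.006,0],
  clamp_n=4,
)

```text
clock: 15.32
tcp_pos: [0.4383, -0.0139, 0.075]
tool_rot: [[-0.995, -0.091, -0.043], [-0.092, 0.996, 0.01], [0.042, 0.014, -0.999]]
contact_force: [0.1, 0.1, -0.8]
finger_gap: 0.235
grasp_force: 4.0
```

run_rows(
  deltas=[0,0,0,0.001,0,0,0,0,0.002,0,0,0,0,0.003,0,0,0,0,0.003,0,0,0,0,0.003,0],
  clamp_n=4,
)

```text
clock: 15.73
tcp_pos: [0.4386, -0.0137, 0.0724]
tool_rot: [[-0.995, -0.091, -0.042], [-0.092, 0.996, 0.01], [0.041, 0.014, -0.999]]
contact_force: [-0.9, 0.0, 3.4]
finger_gap: 0.238
grasp_force: 4.0
```

```bash
python3 - <<'E'
from h import *
im=optics.camera('side');im2=optics.camera('top')
cv2.imwrite('pics/s6.png',im[:,:,::-1]);cv2.imwrite('pics/t6.png',im2[:,:,::-1])
np.set_printoptions(precision=1,suppress=True)
# knob: dark blob near lip ; nozzle: bright blob
def blob(m,x0,y0,minA=3):
    n,l,st,ce=cv2.connectedComponentsWithStats(m.astype(np.uint8)); return [(st[i,4],ce[i]+[x0,y0],st[i,:4]+[x0,y0,0,0]) for i in range(1,n) if st[i,4]>=minA]
a=im[165:190,372:395].max(2); print(a[::1,::1])
b=im2[238:256,372:392].max(2); print(b)
E
```

```text
[[131 161 182 209 233 254 255 255 255 255 255 255 249 252 255 215 105 119
  122 121 122 120 120]
 [116 119 144 171 185 206 231 244 254 255 255 255 252 249 255 217 106 119
  125 121 121 120 121]
 [173 171 168 159 153 196 191 205 230 244 254 255 255 249 255 220 107 117
  121 121 121 123 123]
 [169 167 166 166 145 240 229 160 191 203 232 239 250 248 255 228 107 117
  120 125 125 122 122]
 [172 167 166 166 163 211 255 104 240 204 202 199 234 248 255 241 111 115
  120 123 124 121 119]
 [172 169 166 166 168 167 168  78 255 255 183 230 254 248 255 249 115 114
  121 126 125 123 121]
 [159 172 167 165 170 173 171 110 255 255 211 255 253 245 255 255 119 113
  118 122 123 124 124]
 [118 169 167 165 170 17
[... 2553 characters left out ...]
 221 222
  221 222]
 [223 218 167 171 172  87  34  44  49  46  53 137 229 222 221 221 222 222
  222 223]
 [222 223 219 220 223 160  86  57  35  83 131 226 225 222 221 221 221 221
  221 220]
 [222 221 221 222 223 220 220 220 220 206 211 218 221 221 229 244 246 250
  251 252]
 [218 225 228 243 246 251 253 255 255 255 255 255 255 255 255 255 255 255
  255 255]
 [255 255 255 255 255 255 255 255 251 249 233 231 223 219 208 206 200 195
  189 175]
 [223 219 207 204 202 195 188 176 150 143 128 126 121 120 114 114 110 114
  113 111]
 [120 119 111 111 112 111 109 111 114 115 115 117 117 117 118 118 117 118
  116 116]
 [116 116 117 117 117 116 118 117 117 118 117 118 119 119 118 120 119 117
  114 118]]
```

```bash
python3 - <<'E'
from h import *
np.set_printoptions(precision=1,suppress=True)
k=tri('top',(379.9,246.4),'side',(381.9,180.6));print(k[0]*1000,k[1],bed(k[0]))
s=sensors.read_state();print(bed(s['tcp_pos']))
im2=optics.camera('top'); print(im2[168:188,372:388].max(2)); im=optics.camera('side');print(im[140:162,306:330].max(2))
E
```

```text
[369.9 -21.6  42.7] 0.0002550261285386873 [-70.7  -0.5  11.2]
[4.2 1.  5. ]
[[104 103 103 105 103 103 107 106 106 105  82  69  70  71  69  70]
 [106 105 105 106 106 104 106 104 103 106  77  69  70  72  69  68]
 [105 106 107 104 106 104 103 104 103 105  68  70  70  69  70  75]
 [107 108 105 106 104 103 104 105 102 105  72  69  70  69  73  83]
 [111 109 105 109 105 106 106 105 108  97  84  68  70  69  72  95]
 [111 105 106 110 109 104 105 105 106  95  93  80  70  70  72  98]
 [109 107 106 110 109 104  99 100 101  89 102  68  70  70  71  93]
 [108 106 106 105 105 105 186 255  81  86  87  69  69  70  70  73]
 [110 108 108 107 105 110 221 255 117  82  70  69  72  70  70  69]
 [113 110 110 110 107 114 231 255 175  85  67  69  69  69  70  71]
 [112 110 112 110 108 113 198 255 150  76  67  70  69  71  70  70]
 [115 112 114 112 112  91  96 144  73  64  68  71  70  71  71  70]
 [116 116 116 115 112  53  56  55  61  67  70  72  70  70  69  70]
 [117 116 118 117 120  97  44  59  70  70  71  70  71  69  70  68]
 [117 115 116 116 119 105 140  43  48  68  70  71  71  70  71  70]
 [118 114 114 115 1
[... 1839 characters left out ...]
54 150 147 149 145 142 145 105 105 111 112 111 111 110 110 107 105
  106 143 200  90 101 133]
 [154 155 149 145 148 146 144 142 108 107 111 111 112 112 110 114 114 113
  112 113 101  82  73  80]
 [157 153 151 145 144 146 147 142 111 109 112 112 116 115 112 111 115 114
  116 118 118 121 106  98]
 [159 152 152 147 146 146 144 137 110 110 115 116 116 116 115 115 117 116
  118 117 118 119 116 155]
 [161 159 151 148 148 144 142 118 110 111 112 114 115 116 114 114 117 116
  115 116 119 108 103 164]
 [159 155 153 150 148 141 131 105 112 115 115 117 115 116 117 116 116 117
  116 116 117  85  59 153]
 [153 150 152 151 149 131  88  76 113 115 115 116 117 118 117 117 116 117
  117 114 116 120  80 171]]
```

Knob centre is at bed (-71, -0.5, 11) mm, so the pump is seated. I'll nudge it gently down-slope against the lip.

run_rows(
  deltas=[0,0.001,0,0.0003,0,0,0.002,0,0.0008,0,0,0.003,0,0.0013,0,0,0.0043,0,0.002,0,0,0.0043,0,0.002,0],
  clamp_n=5,
)

```text
clock: 16.35
tcp_pos: [0.4346, -0.0142, 0.0707]
tool_rot: [[-0.995, -0.091, -0.041], [-0.092, 0.996, 0.01], [0.04, 0.014, -0.999]]
contact_force: [3.8, 0.2, 2.0]
finger_gap: 0.24
grasp_force: 5.0
```

```bash
python3 - <<'E'
from h import *
np.set_printoptions(precision=1,suppress=True)
s=sensors.read_state();print(bed(s['tcp_pos']))
im2=optics.camera('top'); print(im2[241:253,374:386].max(2)); im=optics.camera('side');print(im[174:188,376:390].max(2))
E
```

```text
[-0.1  0.9  5.3]
[[155 154 156 155 152 147 255 165 155 157 156 158]
 [157 155 152 154 150 144 255 167 152 154 159 157]
 [154 155 156 157 152 145 255 167 157 158 158 158]
 [159 159 160 159 155 124 255 169 158 158 155 152]
 [106 107 106  86  71 104 255 119  72 112 165 222]
 [144 147 164  64  30  64 198  52  30  80 226 225]
 [166 170 175  40  43  46  82  41  48  76 235 224]
 [168 173 176  30  41  50  52  53  48  75 234 224]
 [220 222 171  24  34  46  51  49  42  74 233 223]
 [221 224 221  81  26  41  42  39  50 123 228 223]
 [228 244 250 255 245 184 192 198 218 255 255 255]
 [255 255 255 255 255 255 246 237 201 234 224 220]]
[[172 173 177  92 163 255 253 250 250 249 255 255 143 115]
 [169 171 174 115 201 254 251 249 250 249 255 255 147 114]
 [185 166 168 163 254 253 252 252 251 250 255 255 152 113]
 [242 219 185 139 242 255 255 253 255 255 255 255 169 114]
 [249 255 239 163 238 255 207 163 209 254 255 255 193 112]
 [106 164 241 253 254 245  59  24  24  77 255 255 201 111]
 [ 95  90 103 148 237 255  77  50  43  31  25 255 193 114]
 [126 126 125  92 102 124  50  40  43  34  47 255 179 116]
 [180 181 184 138  45  20  30  33  33  19 131 255 211 110]
 [173 173 177 187  86  46  13  18  14  17 226 255 214 112]
 [172 172 174 180 134 185 136  37  45 116 255 255 215 114]
 [172 172 173 175 138 255 255 140 141 239 255 255 218 112]
 [173 173 175 155 130 255 255 221 234 255 253 255 225 116]
 [174 172 176 120 128 255 213 201 255 252 248 255 239 121]]
```

Contact with the lip reads about 4 N. Now I release and retreat upward.

run_rows(
  deltas=[0.28,0,0,0,0,0.33,0,0,0,0,0.38,0,0,0,0,0.42,0,0,0,0,0.42,0,0,0,0,0.42,0,0,-0.005,0,0.42,0,0,-0.015,0,0.42,0,0,-0.04,0,0.42,0,0,-0.08,0,0.42,0,0,-0.12,0,0.42,0,0,-0.16,0,0.42,0,0,-0.16,0],
  clamp_n=5,
)

```text
clock: 17.45
tcp_pos: [0.4442, -0.0158, 0.2388]
tool_rot: [[-0.995, -0.091, -0.031], [-0.091, 0.996, 0.011], [0.03, 0.014, -0.999]]
contact_force: [0.5, 0.8, 0.1]
finger_gap: 0.421
grasp_force: 0.0
```

run_rows(
  deltas=[0.42,0,0,-0.02,0,0.42,0,0,-0.02,0,0.42,0,-0.04,-0.02,0,0.42,0,-0.08,-0.02,0,0.42,0,-0.12,-0.02,0,0.42,0,-0.16,-0.02,0,0.42,0,-0.2,-0.02,0,0.42,0,-0.24,-0.02,0,0.42,0,-0.28,-0.02,0,0.42,0,-0.28,-0.02,0,0.42,0,-0.28,-0.02,0,0.42,0,-0.28,-0.02,0],
  clamp_n=5,
)

```text
clock: 18.45
tcp_pos: [0.4672, -0.2943, 0.246]
tool_rot: [[-0.995, -0.091, -0.043], [-0.092, 0.996, 0.011], [0.042, 0.015, -0.999]]
contact_force: [0.3, 1.2, -0.1]
finger_gap: 0.417
grasp_force: 0.0
```

```bash
python3 - <<'E'
from h import *
np.set_printoptions(precision=1,suppress=True)
im2=optics.camera('top');im=optics.camera('side')
cv2.imwrite('pics/t9.png',im2[:,:,::-1]);cv2.imwrite('pics/s9.png',im[:,:,::-1])
t0=cv2.imread('pics/top0.png')[:,:,::-1];s0=cv2.imread('pics/side0.png')[:,:,::-1]
for nm,a,b in(('top',t0,im2),('side',s0,im)):
    m=(np.abs(a.astype(int)-b).max(2)>40).astype(np.uint8)
    n,l,st,ce=cv2.connectedComponentsWithStats(m)
    print(nm,[st[i].tolist() for i in range(1,n) if st[i,4]>12])
print(im2[170:190,372:388].max(2));print(im2[241:253,372:388].max(2)); print(im[174:188,376:390].max(2))
E
```

```text
top [[615, 124, 4, 8, 15], [635, 137, 5, 5, 14], [585, 138, 46, 58, 299], [534, 152, 76, 57, 1278], [507, 166, 18, 45, 336], [534, 174, 5, 21, 48], [210, 177, 7, 10, 26], [378, 177, 3, 11, 31], [447, 180, 18, 32, 223], [232, 184, 57, 46, 431], [412, 185, 29, 38, 455], [374, 189, 37, 41, 580], [604, 197, 21, 6, 61], [429, 200, 13, 16, 130], [393, 203, 17, 20, 185], [368, 212, 8, 13, 62], [363, 218, 3, 8, 15], [422, 222, 11, 8, 39], [356, 224, 51, 33, 710], [414, 224, 1, 16, 16], [570, 225, 70, 175, 5165], [402, 227, 7, 11, 38], [373, 232, 4, 12, 29], [342, 245, 14, 19, 64], [520, 265, 26, 3, 28], [339, 266, 47, 2, 87], [578, 267, 15, 1, 15], [341, 339, 14, 1, 14], [381, 339, 40, 1, 40], [304, 34
[... 3158 characters left out ...]
8 170 170 192 208 213 212 211 206 253 234 125 117]
 [202 185 172 148 186 212 196 208 205 212 255 249 129 117]
 [227 224 203 123 177 207 104 147 148 189 249 255 136 117]
 [111 168 225 197 202 180  40  14  12  45 177 255 140 116]
 [ 99  97 115 167 221 192  54  32  30  17 111 255 142 119]
 [104 104 102  98 114 130  47  35  35  23  16 255 146 119]
 [103 107 108 111  43  18  31  33  31  17 107 255 143 117]
 [102 106 108 111  72  38  16  19  17  20 191 255 147 117]
 [103 107 107 107 120 136  97  33  51 120 218 255 149 119]
 [104 106 108 102 127 225 194 133 147 217 216 255 151 117]
 [106 107 106 101 119 213 217 219 217 212 206 255 151 122]
 [108 107 106 101 120 209 210 210 209 207 202 255 149 111]]
```

```bash
python3 - <<'E'
from h import *
np.set_printoptions(precision=1,suppress=True)
for n in('top','side'):
    f0='pics/%s0.png'%n;f1='pics/%s9.png'%n[0]
    A,Bm=cv2.imread(f0),cv2.imread(f1)
    regs={'top':[(385,480,180,260),(170,210,200,235),(310,345,212,250)],'side':[(330,392,125,180),(305,350,295,340),(340,385,175,240)]}[n]
    for nm,(x0,x1,y0,y1),lo,hi in(('pry',regs[0],(22,120,90),(35,255,255)),('pencap',regs[0],(55,100,40),(90,255,200)),('spool',regs[1],(20,40,150),(40,255,255)),('disp',regs[2],(100,110,30),(125,255,200))):
        r=[]
        for I in(A,Bm):
            m=cv2.inRange(cv2.cvtColor(I[y0:y1,x0:x1],cv2.COLOR_BGR2HSV),lo,hi);M=cv2.moments(m,True);r+=[round(M['m00']),M['m10']/max(M['m00'],1)+x0,M['m01']/max(M['m00'],1)+y0]
        print(n,nm,np.array(r))
im=cv2.imread('pics/s9.png');print(im[145:168,308:332].max(2))
k=tri('top',(379.9,247),'side',(382.8,181));print(bed(k[0]),k[1])
E
```

```text
top pry [272.  444.7 217.6 270.  444.7 217.7]
top pencap [ 84.  412.  203.7  76.  411.9 203.7]
top spool [329.  187.8 215.7 330.  187.8 215.7]
top disp [ 37.  329.6 227.3  44.  329.1 228.3]
side pry [138.  361.4 142.9 132.  361.7 143.2]
side pencap [ 66.  346.5 149.   65.  346.4 149. ]
side spool [443.  325.7 309.6 442.  325.8 309.6]
side disp [229.  361.7 199.9 227.  362.  198.5]
[[134 175 166 142 136 142  88  39  39  40  37  40  41  38  38  37  36  34
   35  35  37  35  28 122]
 [164 137 133 136 130 142  70  32  33  35  34  40  40  41  38  40  39  36
   36  38  39  35  23 144]
 [140 135 135 140 137 145  76  30  29  32  34  38  37  36  29  35  35  33
   33  36  39  35  33 142]
 [140 139 138 140 135 145  91  63  64  46  43  45  42  37  36  39  34  33
   37  38  35  33  51 138]
 [143 141 136 145 137 145 117 110 113  83  81  79  72  70  74  80  73  77
   79  81  72  72  65 129]
 [147 141 140 148 136 146 114 103 106 107 109 102 180 245 145  96  98 106
  112 118 120 120  99 129]
 [156 146 138 140 135 153 111 102 105 105 104  97 255 255 255 235 238 136
   96 101 109 112 104 138]
 [149 150
[... 949 characters left out ...]
 117 119 110  72  69  69
   71  72  63 171  86  29]
 [150 153 139  87  76 110 115 114 115 115 115 118 121 111  74  70  73  72
   73  71  61 195  80  56]
 [138 139  96  61 114 116 116 116 114 115 118 119 110  73  71  73  74  72
   72  68  69 177  86 130]
 [ 96  76  60  78 115 117 118 118 116 117 121 113  73  71  74  74  74  73
   72  69  86 147 113 165]
 [ 63  62  78 116 117 117 119 118 120 109 110  72  71  73  74  75  75  74
   72  68  78 181 185 134]
 [ 83  82 116 118 116 117 120 121 113  72  70  72  73  74  75  74  75  75
   70  63 107 170 244 140]
 [118 118 116 116 118 121 123 112  72  70  72  73  75  75  74  74  75  75
   69  57 141 155 255 219]]
[-72.8  -0.4  11.1] 0.0006273926375862644
```

```bash
python3 - <<'E'
from h import *
n=tri('top',(379.1,177.2),'side',(320.3,150.6));print(bed(n[0]),n[1])
if abs(bed(n[0])[2]-11)<6: print(robot.close_job())
E
```

```text
[101.01053697  -2.20840859  10.18513893] 0.0001463732651488419
the job is handed in; nothing more can be done
None
```

I've handed the job in: the brush lies flat in the tray clear of the spool, and the pump lies in the left notch, button up, with its knob against the front lip; the pen, pry tool, spool and dispenser showed no movement in the camera images.

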